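# Open the utensil steriliser by its paddle latch

## Robot

A 7-joint arm with a two-finger parallel gripper is mounted at the origin on the work surface. World frame = base frame: x ahead of the robot, y to its left, z up, the work surface at z = 0. Lengths are in m, angles in rad, forces in N, time in s.
With the tool pointing down it reaches from about 0.425 to 0.95 m from the base axis. Payload 4.7 kg.
Tool frame: the origin (TCP) lies on the centre line of the jaws, within the pads' length; the fingertips stand robot.nose_length ahead of it and the grasp point (between the pads) lies 8 mm behind it (robot.nose_length is the distance from the TCP to the fingertips, in m); z points along the fingers, y is the line along which they close (so a half turn about z gives the same grasp; the last joint's range is limited). The gripper opens to 85 mm and grips with 20 to 120 N. Pads are 22 mm wide; open, the fingers measure 114 mm over their backs; the gripper's body (76 mm by 85 mm) begins 54 mm behind the grasp point. The pads swing forward as they close: fully open they stand 13 mm farther back than shut.
Start: joints at [-0.029, 0.469, -0.049, 1.532, 0.024, 1.141, -0.082], TCP at [0.675, 0, 0.242] pointing down, gripper open.
Joint ranges: [-2.59, 2.59], [-0.33, 1.99], [-1.39, 1.29], [0.1, 2.45], [-1.04, 4.18], [0.21, 1.99], [-2.66, 2.66]. Speed limits (rad/s): [2.57, 2.57, 3.14, 3.14, 3.14, 3.14, 3.14].

## Interface

Orientations are given as [roll, pitch, yaw] about the fixed x, y, z axes, in that order (R = Rz(yaw) Ry(pitch) Rx(roll)).
In Python, from plant import robot gives the robot as it stands. Calls block until the motion is done:
- robot.goto(position, orientation): joint-space move of the TCP to a pose.
- robot.move_straight(position, vel=0.15, attitude=None, contact_N=None): straight line of the TCP; attitude=None keeps the orientation; vel is the mean speed in m/s. With contact_N (N) it stops when the force on the tool has changed by that much, and returns True; else False.
- robot.move_joints(angles): joint-space move.
- robot.grip(opening, strength=None): opening from 0.0 (shut) to 1.0 (fully open); strength is the grip in N (None keeps the last); returns when the fingers have stopped.
- robot.sleep(seconds).
- robot.inverse_kinematics(position, orientation): joint angles nearest the present ones, or None.
- robot.sense(): the state.
- robot.grab_frame(name): name is "scene" or "side" or "wrist"; returns a dict with "image" (400x640x3 uint8, red, green, blue), "range_z" (400x640 float32, m along the optical axis (not along the pixel's ray), 0 where there is no reading), "fx", "fy", "cx", "cy" (pixels), "R" (3x3) and "t" (3): a world point X has camera coordinates R X + t. Camera axes: x right, y down, z forward; pixel columns grow to the right and rows downward; lengths in m; the calibration is good to about 2 mm. A picture is of the moment at which its call begins.
A pose or a line that the arm cannot do raises robot.IKError and nothing moves.
- robot.close_job(): hands the job in; it is judged then, once.
The state is a dict: "t": time; "joint_pos": joint angles; "joint_velocities": joint speeds; "effort": joint torques, N m; "tcp_pos": TCP position; "tcp_rot": TCP orientation; "wrist_force": force on the tool from outside, world axes, zero at the start; "torque": the same for the moment, N m; "opening": opening from 0.0 (shut) to 1.0 (fully open); "gripper_force": force on a finger pad.
Only numpy, scipy, OpenCV 4.12 (cv2) and the standard library are available. Lean on these libraries where they do the work, as an engineer would, in place of code of your own. Each camera call takes 0.05 s, during which the arm holds its last target. There are 200 camera calls.

## Task

Open the countertop utensil steriliser: lift the red paddle handle on its door until you feel that the hidden pawl has let go, keep it lifted while you swing the door out, and leave the door standing open at about a right angle with the handle let go. Work gently: do not strain the latch by tugging while it still holds or by lifting hard against its stop, do not fling the door, and leave the other things on the worktop alone.

Things in the scene. Friction and masses are not known exactly. Their poses are not given: they have to be found in the camera images.
- steriliser: white plastic cabinet standing on the worktop, fixed, 270 mm wide (its y), 150 mm deep (its x), 220 mm high; origin at the centre of its underside; its front, with the door, faces its own -x, about towards the robot
- door (a joint): opening angle of the door in rad, 0 closed to 1.95. Panel 262 mm wide, 16 mm thick, smoked window, from 14 to 214 mm above the worktop; its vertical hinge is at the cabinet's +y side, the free edge swings out to the cabinet's -x. The slightly stiff hinge (0.2 N m) lets the door stay where it is left
- door_hinge (a point): a point on the vertical hinge axis of the door (at the back of the panel, in the plane of the cabinet's front), 204 mm above the worktop; its axes turn with the door: -y along the panel to the free edge, -x out of its outer face, z up
- paddle (a joint): lift of the paddle in rad, 0 at rest (hanging 0.3 rad below level), grows as the bar is raised; a spring pulls it down with about 4 N at the bar at rest, 6 N at 0.6 rad. It frees the door only within a 0.1 rad band of lift (7 mm at the bar): below, the pawl still holds; above, it meets a firm stop. The band begins somewhere from 0.18 to 0.49 rad, unseen
- paddle_bar (a point): centre of the grip bar: red, round, 12 mm thick, 76 mm long, along the door's y; at rest 200 mm from the hinge along the door, 92 mm out from the hinge plane, 181 mm above the worktop. Two end arms carry it 72 mm from a level pin 23 mm out from the hinge plane, 202 mm up; between them a window 64 mm wide, 60 mm deep, open above and below. Axes at rest: x into the door, y along the bar, z up
- pawl: the hidden steel pawl, a 12 x 14 x 8 mm block on the door's back near its free edge, 247 mm from the hinge; origin at the door's back. Rises 45 mm per rad of paddle lift. Its keeper and stop, inside the cabinet, act on it until the door is 0.15 rad open; after that the paddle may be let down. While it holds, the door has 2 mm of play. 30 N on the pawl is too much
- snack_pot: bystander: round pink plastic snack container with a pale pink twist cap, 88 mm across, 90 mm high; origin at the centre of its underside
- rice_paddle: bystander: wooden rice paddle lying flat, 200 mm long, 70 mm wide blade, 8 mm thick; origin on its underside near the blade, handle to its -x
- bento: bystander: glass bento box with white lid and four blue locking flaps, 142 x 186 mm, 63 mm high; origin at the centre of its underside
- whisk: bystander: flat steel whisk lying down, 270 mm long, 72 mm wide, 16 mm high; origin on the worktop where handle (to -x) meets wires
- mug: bystander: blue ceramic mug, 80 mm across, 90 mm high; origin at the centre of its underside
- bowl: bystander: white ceramic bowl, 130 mm across, 60 mm high; origin at the centre of its underside

How it is judged:
On the way, in this order (a step that is already met when the one before it is completed fails the run):
1. the paddle is lifted far enough for the pawl to begin to clear, with the door still closed (value of joint paddle above 0.17 rad and value of joint door below 0.05 rad), for 0.1 s.
2. the door is swung out clear of the latch (value of joint door above 0.3 rad), for 0.1 s.
At the end, for the whole second after the job is handed in: the door stands still (under 0.05 rad/s) open at about a right angle (1.25 to 1.85 rad), the paddle let go and back down at rest (under 0.08 rad) (value of joint door between 1.25 and 1.85 rad and velocity of joint door between -0.05 and 0.05 rad/s and value of joint paddle below 0.08 rad); the robot touches nothing.
It fails at once if the pawl is forced (30 N or more on it) against its keeper or stop (contact force between pawl and anything else above 30 N).
It fails at once if the door is flung (faster than 1.5 rad/s) (velocity of joint door above 1.5 rad/s or velocity of joint door below -1.5 rad/s).
It fails at once if a bystander is moved by more than 30 mm (distance of any of snack_pot, rice_paddle, bento, whisk, mug, bowl from where it was at the start of the episode above 0.03 m).
It also fails if it takes over 72 s, if anything falls off the work surface, if the arm or the gripper's body presses on something with over 40 N, if the wrist force passes 120 N, or if a joint passes its speed limit or range.

## Working session

There is one attempt and no reset: what is moved stays moved. The work goes in short steps, each a Python script; the robot and the scene stay as the last script left them, time stands still between calls to the robot, and variables do not carry over. Pictures are saved under pics/ and viewed, at most 10 in all, crops included, and the job is handed in when it is done.

```bash
mkdir -p pics; ls; python3 - <<'E'
from plant import robot
import cv2,numpy as np
s=robot.sense();print(s['t'],s['tcp_pos'],s['wrist_force'],robot.nose_length)
a=[]
for n in ("scene","side"):
    f=robot.grab_frame(n);np.savez(n+'.npz',**f);a.append(f["image"][:,:,::-1]); print(n,f['fx'],(-f['R'].T@f['t']).round(3),f['R'][2].round(2))
cv2.imwrite('pics/a.png',a[0]);cv2.imwrite('pics/b.png',a[1])
E
```

```text
pics
0.0 [ 6.74423774e-01 -1.36169838e-05  2.41266617e-01] [ 0.64999956 -0.24335428  0.2216491 ] 0.011
scene 364.65513417381476 [ 1.391 -0.244  0.7  ] [-0.81  0.24 -0.54]
side 373.35849551213033 [ 0.47  -0.687  0.917] [ 0.09  0.66 -0.75]
```

View pics/a.png

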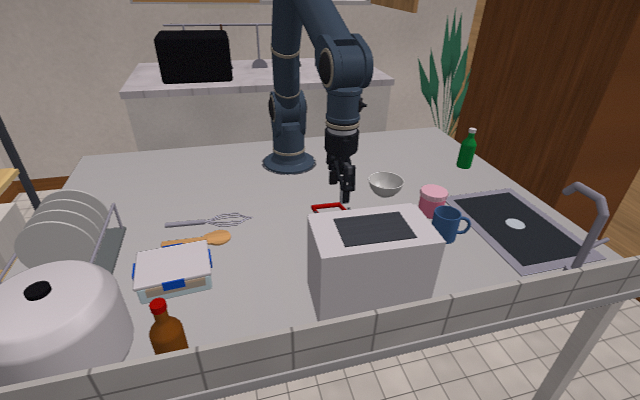

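View pics/b.png

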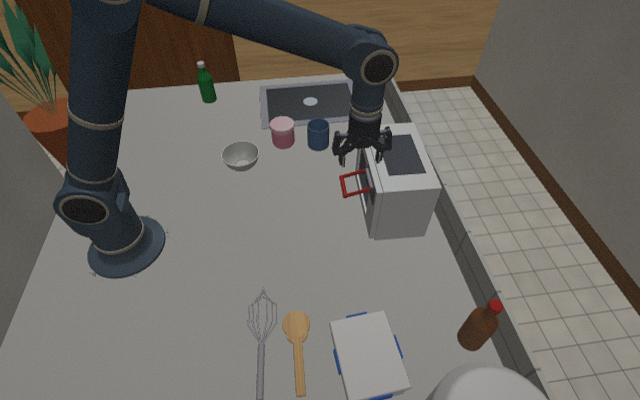

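The scene view shows the steriliser's back and top at (375,235) and the red paddle at (330,208). The side view shows the paddle at (355,183), with the cabinet front edge running from about (360,130) to (372,190). The gripper is close to the cabinet.

```bash
cat > h.py <<'E'
import numpy as np,cv2
def cloud(f):
    v,u=np.mgrid[0:400,0:640]; z=f['range_z']
    P=np.stack([(u-f['cx'])/f['fx']*z,(v-f['cy'])/f['fy']*z,z],-1)
    return (P-f['t'])@f['R']
def red(f):
    h=cv2.cvtColor(f['image'],cv2.COLOR_RGB2HSV)
    return ((h[...,0]<8)|(h[...,0]>172))&(h[...,1]>150)&(h[...,2]>60)
E
python3 - <<'E'
import numpy as np,cv2
from h import *
for n in("scene","side"):
    f=np.load(n+'.npz'); P=cloud(f); ok=f['range_z']>0
    m=red(f)&ok&(abs(P[...,0]-.68)<.15)&(abs(P[...,1])<.25)&(P[...,2]<.3)&(P[...,2]>.1)
    Q=P[m];print(n,'red',len(Q),Q.min(0).round(3),Q.max(0).round(3))
    if len(Q): print(cv2.minAreaRect(Q[:,:2].astype(np.float32)), np.median(Q,0))
    t=ok&(abs(P[...,2]-.22)<.012)&(P[...,0]>.6)&(P[...,0]<1.1)&(abs(P[...,1])<.35)
    nl,lab,st,ce=cv2.connectedComponentsWithStats(t.astype(np.uint8)); k=1+np.argmax(st[1:,4])
    T=P[lab==k]; r=cv2.minAreaRect(T[:,:2].astype(np.float32))
    print('top',len(T),r,np.median(T[:,2])); print(cv2.boxPoints(r).round(3).tolist())
E
```

```text
scene red 145 [ 0.629 -0.06   0.176] [0.702 0.018 0.212]
((0.6663535833358765, -0.020890891551971436), (0.07479039579629898, 0.07386983931064606), 87.74898529052734) [ 0.63678456 -0.01543446  0.18450405]
top 5784 ((0.7889797687530518, 0.04471956193447113), (0.2712147831916809, 0.1800796091556549), 87.23612213134766) 0.21973704052961007
[[0.6930000185966492, -0.0860000029206276], [0.871999979019165, -0.0949999988079071], [0.8849999904632568, 0.17599999904632568], [0.7059999704360962, 0.1850000023841858]]
side red 197 [ 0.623 -0.061  0.102] [0.716 0.11  0.207]
((0.6700634956359863, 0.02632712572813034), (0.1831737756729126, 0.07877063751220703), 77.12090301513672) [ 0.64689761 -0.02415768  0.18949498]
top 3504 ((0.7851747274398804, 0.043373242020606995), (0.27505970001220703, 0.1781986802816391), 87.03436279296875) 0.21925158473150513
[[0.6890000104904175, -0.08900000154972076], [0.8669999837875366, -0.0989999994635582], [0.8809999823570251, 0.17599999904632568], [0.703000009059906, 0.1850000023841858]]
```

```bash
python3 - <<'E'
from plant import robot
from h import *
np.set_printoptions(precision=4,suppress=True)
c=np.array([.631,-.019])
print(robot.sense()['tcp_rot'])
for yaw in(1.523,-1.619):
    print(yaw,robot.inverse_kinematics([.631,-.019,.3],[np.pi,0,yaw]))
robot.move_straight([.60,-.019,.33],vel=.15)
f=robot.grab_frame('wrist');np.savez('wrist.npz',**f);cv2.imwrite('pics/c.png',f['image'][:,:,::-1])
P=cloud(f);m=red(f);Q=P[m&(f['range_z']>0)];print(len(Q),Q.min(0),Q.max(0))
v,u=np.nonzero(m);print(u.min(),u.max(),v.min(),v.max())
# things on the worktop
s=np.load('side.npz');P=cloud(s);img=s['image']
for n,(a,b) in dict(bowl=(240,157),pot=(283,130),mug=(318,133)).items(): print(n,P[b,a])
E
```

```text
[-3.1398  0.0001  1.5709]
1.523 [-0.0091  0.3554 -0.0372  1.5702  0.0138  1.2163 -0.0966]
-1.619 [ 0.7123  0.6154 -1.176   1.5274  0.5733  1.3833  2.587 ]
1891 [ 0.6241 -0.0656  0.0352] [0.713  0.0201 0.206 ]
348 438 151 240
bowl [0.3286 0.3291 0.01  ]
pot [0.4906 0.3585 0.0897]
mug [0.6107 0.3325 0.0832]
```

View pics/c.png

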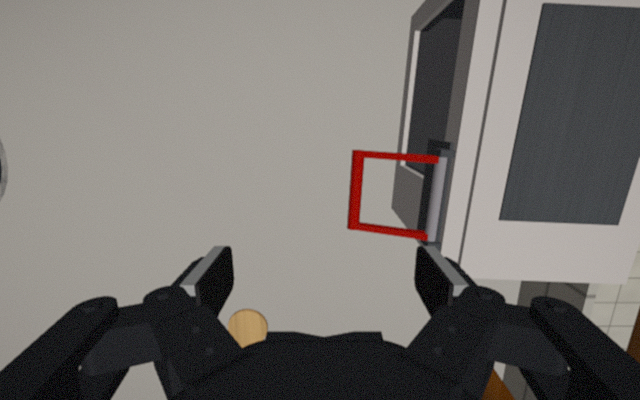

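The wrist view shows the bar at u 348–363, v 151–230, with its end arms running to the door at u≈438. The window between them is clear. Next I'll triangulate the bar.

```bash
python3 - <<'E'
from h import *
np.set_printoptions(precision=4,suppress=True)
R=[]
for n in('wrist','side','scene'):
    f=np.load(n+'.npz');P=cloud(f);m=red(f)&(f['range_z']>0)
    # bar axis: drop arms and background leaks
    b=m&(P[...,2]>.16)&(P[...,2]<.2)&(P[...,0]<.648)&(abs(P[...,1]+.02)<.06)
    v,u=np.nonzero(b);r=cv2.minAreaRect(np.c_[u,v].astype(np.float32));(cu,cv_)=r[0]
    o=-f['R'].T@f['t'];d=f['R'].T@np.array([(cu-f['cx'])/f['fx'],(cv_-f['cy'])/f['fy'],1]);d/=np.linalg.norm(d)
    R.append((o,d));print(n,b.sum(),r,'ray@.181',o+d*(.181-o[2])/d[2],'zmed',np.median(P[b],0))
    if n=='wrist':
        Q=P[b];print('line',cv2.fitLine(Q[:,:2].astype(np.float32),cv2.DIST_L2,0,.01,.01).ravel())
        K=P[(f['range_z']>0)&(abs(P[...,2]-.22)<.01)&(P[...,0]>.6)];
for S in([0,1],[0,2],[1,2],[0,1,2]):
    A=sum(np.eye(3)-np.outer(R[i][1],R[i][1]) for i in S);b=sum((np.eye(3)-np.outer(R[i][1],R[i][1]))@R[i][0] for i in S)
    print(S,np.linalg.solve(A,b))
E
```

```text
wrist 1020 ((362.3287658691406, 190.754150390625), (25.543594360351562, 79.5740737915039), 3.012787342071533) ray@.181 [ 0.6372 -0.0178  0.181 ] zmed [ 0.6311 -0.0169  0.1855]
line [ 0.0153  0.9999  0.6321 -0.0173]
side 99 ((345.4015197753906, 185.52590942382812), (21.98822021484375, 8.95816421508789), 75.25643920898438) ray@.181 [ 0.6362 -0.0173  0.181 ] zmed [ 0.6302 -0.0255  0.1856]
scene 117 ((325.9268493652344, 205.34146118164062), (4.1963982582092285, 28.4913387298584), 83.6598129272461) ray@.181 [ 0.633  -0.0176  0.181 ] zmed [ 0.6359 -0.0178  0.1838]
[0, 1] [ 0.6366 -0.0177  0.1815]
[0, 2] [ 0.6366 -0.018   0.1832]
[1, 2] [ 0.6358 -0.0186  0.1828]
[0, 1, 2] [ 0.6363 -0.0181  0.1826]
```

```bash
cat >> h.py <<'E'
from plant import robot
yaw0=-.048; BAR=np.array([.6315,-.0178,.181])
def rz(a): return np.array([[np.cos(a),-np.sin(a)],[np.sin(a),np.cos(a)]])
HINGE=BAR[:2]+rz(yaw0)@[.092,.2]
def pose(lift,door=0,dx=0,dz=0):
    "TCP pose that holds the bar at this lift and door angle (dx: offset inward)"
    out=.023+.072*np.cos(lift-.3)-dx; z=BAR[2]+.0213+.072*np.sin(lift-.3)-.008+dz
    p=HINGE+rz(yaw0-door)@[-out,-.2]
    return [p[0],p[1],z],[np.pi,0,np.pi/2+yaw0-door]
def F():
    robot.sleep(.15); return np.mean([robot.sense()['wrist_force'] for _ in range(1)],0)
E
python3 - <<'E'
from h import *
np.set_printoptions(precision=3,suppress=True)
print(HINGE)
for d in np.linspace(0,1.55,8): print(d,robot.inverse_kinematics(*pose(.4,d)))
p,o=pose(0)
robot.grip(.6)
robot.goto([p[0],p[1],.26],o); f0=F()
print(robot.move_straight(p,vel=.06,contact_N=6))
print(robot.sense()['tcp_pos'],F()-f0)
f=robot.grab_frame('wrist');cv2.imwrite('pics/d.png',f['image'][:,:,::-1])
print(f0, robot.sense()['t'])
E
```

```text
[0.733 0.178]
0.0 [-0.008  0.43  -0.042  1.693  0.021  1.019 -0.105]
0.22142857142857145 [-0.067  0.367 -0.027  1.79   0.012  0.984 -0.369]
0.4428571428571429 [-0.144  0.318 -0.017  1.863  0.006  0.961 -0.655]
0.6642857142857144 [-0.234  0.288 -0.01   1.906  0.004  0.947 -0.959]
0.8857142857142858 [-0.327  0.281 -0.009  1.916  0.003  0.944 -1.271]
1.1071428571428572 [-0.419  0.297 -0.003  1.894  0.001  0.951 -1.578]
1.3285714285714287 [-0.51   0.334  0.019  1.84  -0.007  0.967 -1.864]
1.55 [-0.588  0.388  0.053  1.76  -0.024  0.994 -2.124]
False
[ 0.632 -0.018  0.173] [0.882 0.35  0.461]
[-0.142  0.502 -0.511] 3.875
```

View pics/d.png

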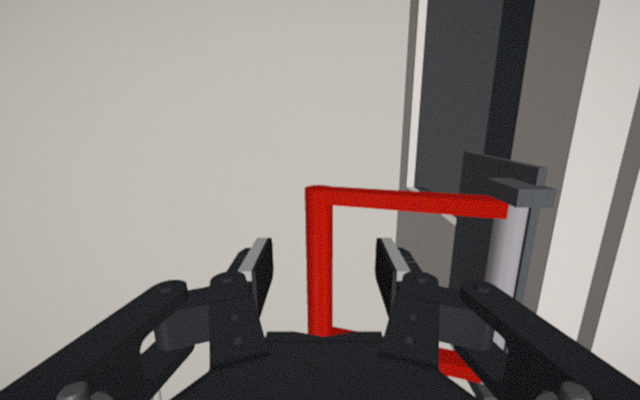

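The bar (u≈318) is centred between the pads (u≈258–390). I'll grip it, then lift in 1 mm steps while feeling for the stop.

```bash
python3 - <<'E'
from h import *
np.set_printoptions(precision=2,suppress=True)
f0=F(); robot.grip(0.0,25); s=robot.sense()
print('grip',s['opening'],s['gripper_force'],F()-f0,s['tcp_pos'])
L=[]
for l in np.arange(.015,.66,.015):
    robot.move_straight(pose(l)[0],vel=.02); robot.sleep(.06)
    s=robot.sense(); f=s['wrist_force']-f0; L.append((l,f[2])); print('%.3f'%l,f,'%.4f'%s['tcp_pos'][2])
    if len(L)>6:
        a=np.array(L[2:-2]); base=np.polyval(np.polyfit(a[:,0],a[:,1],1),l) if len(a)>5 else L[3][1]
        if abs(f[2]-base)>3.5: print('step',base); break
print(robot.sense()['t'])
E
```

```text
grip 0.12548250478602668 24.374295473098755 [-4.1   0.02  3.77] [ 0.63 -0.02  0.17]
0.015 [-4.05  0.02 -2.44] 0.1731
0.030 [-4.43 -0.26 -8.88] 0.1737
0.045 [-4.89  0.35 -8.15] 0.1751
0.060 [-5.51  1.14 -7.86] 0.1762
0.075 [-4.37 -0.14 -8.63] 0.1771
0.090 [-4.02  0.7  -8.39] 0.1782
0.105 [-5.47  0.63 -7.32] 0.1793
0.120 [-5.31  0.51 -7.66] 0.1804
0.135 [-5.19  0.09 -7.07] 0.1815
0.150 [-5.25 -0.22 -7.33] 0.1826
0.165 [-4.88  1.34 -8.07] 0.1836
0.180 [-4.88  0.45 -8.22] 0.1847
0.195 [-5.39  0.77 -7.51] 0.1858
0.210 [-5.53 -0.28 -8.19] 0.1869
0.225 [-5.35  0.56 -7.56] 0.1880
0.240 [-6.83  0.23 -8.05] 0.1891
0.255 [-4.11  0.5  -8.6 ] 0.1900
0.270 [-5.57  0.74 -7.43] 0.1911
0.285 [-6.47  0.43 -7.63] 0.1922
0.300 [-6.11 -0.19 -7.45] 0.1933
0.315 [-5.39 -0.24 -7.5 ] 0.1945
0.330 [-6.34  0.9  -6.44] 0.1955
0.345 [-5.23 -0.22 -7.24] 0.1965
0.360 [-5.84 -0.1  -7.01] 0.1976
0.375 [-6.41  0.66 -6.84] 0.1986
0.390 [-6.68  0.81 -5.85] 0.1998
0.405 [-6.72  0.01 -5.48] 0.2008
0.420 [-7.39  0.39 -7.55] 0.2019
0.435 [-7.71  1.19 -6.53] 0.2030
0.450 [-7.97  0.07 -7.23] 0.2039
0.465 [ -5.79   1.15 -10.94] 0.2041
step -6.506084069669581
14.1667
```

```bash
python3 - <<'E'
from h import *
np.set_printoptions(precision=3,suppress=True)
ims=[]
for n,c in(('scene',(180,230,290,360)),('side',(150,210,310,400))):
    f=robot.grab_frame(n);np.savez(n+'2.npz',**f);P=cloud(f);m=red(f)&(f['range_z']>0)
    b=m&(abs(P[...,0]-.67)<.06)&(abs(P[...,1]+.02)<.06)&(P[...,2]<.25)&(P[...,2]>.15)
    Q=P[b]; g=np.load(n+'.npz');P0=cloud(g);b0=red(g)&(abs(P0[...,0]-.67)<.06)&(abs(P0[...,1]+.02)<.06)&(P0[...,2]>.15)
    for q in(P0[b0],Q): k=q[:,0]<.645; print(n,k.sum(),np.median(q[k],0),np.percentile(q[k,2],[10,90]),len(q))
    a,e,h,w=c;ims.append(cv2.resize(f['image'][a:e,h:w,::-1],(400,300),interpolation=cv2.INTER_CUBIC))
cv2.imwrite('pics/e.png',np.hstack(ims));print(robot.sense()['wrist_force'],robot.sense()['t'])
E
```

```text
scene 115 [ 0.636 -0.018  0.184] [0.179 0.186] 145
scene 84 [ 0.633 -0.032  0.212] [0.207 0.214] 150
side 94 [ 0.63  -0.026  0.185] [0.183 0.188] 195
side 85 [ 0.629 -0.035  0.213] [0.21  0.215] 147
[ -8.098   0.761 -10.454] 14.2667
```

View pics/e.png

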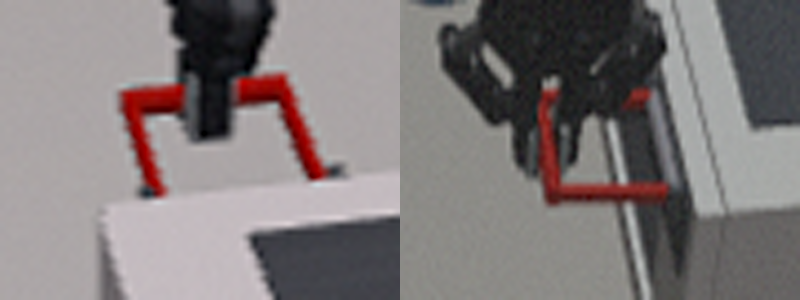

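The bar has risen about 28 mm and there is a clear force step, so this is most likely the stop. I'll back off to mid-band, then pull gently with a force limit.

```bash
python3 - <<'E'
from h import *
np.set_printoptions(precision=2,suppress=True)
l=.42
robot.move_straight(pose(l)[0],vel=.02); robot.sleep(.2); print(robot.sense()['wrist_force'])
for d in np.arange(.004,.045,.004):
    p,o=pose(l,d); robot.move_straight(p,vel=.02,attitude=o); robot.sleep(.05)
    s=robot.sense(); print('%.3f'%d,s['wrist_force'],np.array(s['tcp_pos'])-p)
    if s['wrist_force'][0]>9:
        print('HELD'); robot.move_straight(pose(l,0)[0],vel=.05,attitude=pose(l,0)[1]); break
print(robot.sense()['t'])
E
```

```text
[-8.92  0.88 -4.66]
0.004 [-6.28  0.03 -5.09] [-0. -0. -0.]
0.008 [-5.81 -1.35 -5.73] [-0. -0. -0.]
0.012 [-2.9 -2.2 -6.6] [ 0. -0.  0.]
0.016 [-2.89 -3.64 -4.84] [ 0. -0.  0.]
0.020 [-2.54 -4.46 -6.3 ] [ 0. -0.  0.]
0.024 [-2.41 -3.4  -6.45] [ 0. -0.  0.]
0.028 [-3.29 -4.26 -5.42] [ 0. -0.  0.]
0.032 [-2.67 -4.51 -5.83] [ 0. -0.  0.]
0.036 [-3.52 -4.82 -5.6 ] [ 0. -0.  0.]
0.040 [-3.56 -4.51 -5.37] [ 0. -0.  0.]
0.044 [-3.76 -4.47 -5.9 ] [ 0. -0.  0.]
18.075
```

It pulled free with little force. I'll keep it lifted to 0.3 rad, then lower the paddle while swinging to about 1.5.

```bash
python3 - <<'E'
from h import *
np.set_printoptions(precision=2,suppress=True)
path=[(.42,d) for d in np.arange(.06,.341,.035)]
path+=[(max(.03,.42-(d-.34)*1.2),d) for d in np.arange(.4,1.53,.07)]
for l,d in path:
    p,o=pose(l,d); robot.move_straight(p,vel=.04 if d<.3 else .08,attitude=o)
    s=robot.sense(); f=s['wrist_force']; print('%.2f'%d,f)
    if np.linalg.norm(f)>20: print('HIGH');break
print(robot.sense()['t'])
f=robot.grab_frame('side');cv2.imwrite('pics/f.png',f['image'][:,:,::-1])
E
```

```text
0.06 [-3.53 -4.77 -5.32]
0.10 [-5.48 -4.69 -5.57]
0.13 [-4.12 -3.83 -4.93]
0.17 [-5.13 -3.99 -4.69]
0.20 [-4.66 -4.25 -4.87]
0.24 [-5.52 -5.67 -6.27]
0.27 [-6.85 -4.64 -6.23]
0.31 [-6.46 -4.77 -4.17]
0.34 [-6.21 -4.49 -5.22]
0.40 [-6.5  -4.47 -4.04]
0.47 [-6.34 -3.71 -4.07]
0.54 [-6.43 -2.27 -5.38]
0.61 [-5.78 -1.93 -3.39]
0.68 [-6.46 -2.6  -0.88]
0.75 [-6.65 -1.77  0.07]
0.82 [-7.45 -1.53 -1.51]
0.89 [-7.25 -1.17 -0.93]
0.96 [-5.89 -0.28 -1.09]
1.03 [-6.8  -1.09 -1.44]
1.10 [-5.77 -0.73 -2.49]
1.17 [-6.02  0.87 -0.65]
1.24 [-6.59  1.08 -1.4 ]
1.31 [-5.05  0.06 -0.13]
1.38 [-5.86  0.92 -0.77]
1.45 [-6.47  2.04  0.68]
1.52 [-5.6   3.09 -0.07]
26.7083
```

View pics/f.png

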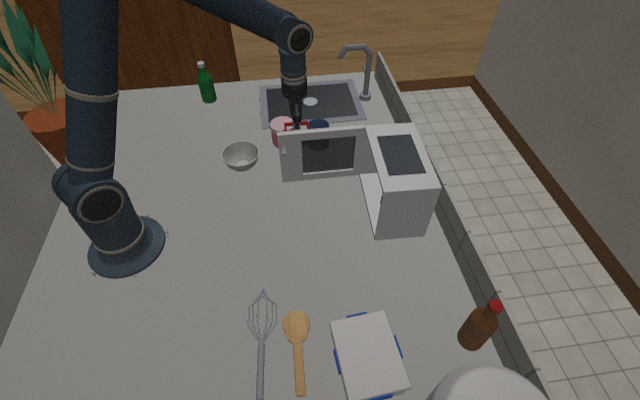

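The side view shows the door standing out at about a right angle, from (280,150) to (362,150), with the bystanders untouched. I'll release and retreat upwards.

```bash
python3 - <<'E'
from h import *
robot.grip(.55); robot.sleep(.2)
p=np.array(robot.sense()['tcp_pos']); print(robot.move_straight(p+[0,0,.13],vel=.08,contact_N=8)); robot.sleep(.5)
s=robot.sense();print(s['tcp_pos'],s['wrist_force'],s['t'])
np.set_printoptions(precision=3,suppress=True)
for n in('side','scene'):
    f=robot.grab_frame(n);cv2.imwrite(f'pics/g_{n}.png',f['image'][:,:,::-1])
    P=cloud(f);b=red(f)&(f['range_z']>0)&(abs(P[...,0]-.53)<.09)&(abs(P[...,1]-.25)<.08)&(P[...,2]>.12)&(P[...,2]<.26)
    print(n,b.sum(),np.percentile(P[b],[5,50,95],axis=0))
    t=(abs(P[...,2]-.212)<.006)&(P[...,0]>.44)&(P[...,0]<.70)&(P[...,1]>.1)&(P[...,1]<.24);print(t.sum(),cv2.fitLine(P[t][:,:2].astype(np.float32),cv2.DIST_HUBER,0,.01,.01).ravel())
E
```

```text
False
[0.53282634 0.26934561 0.30507613] [0.54253918 0.30664368 0.18290888] 29.6667
side 74 [[0.496 0.221 0.181]
 [0.533 0.266 0.185]
 [0.566 0.271 0.2  ]]
418 [ 1.    -0.006  0.599  0.181]
scene 158 [[0.498 0.215 0.18 ]
 [0.539 0.25  0.187]
 [0.572 0.269 0.2  ]]
328 [ 1.    -0.009  0.59   0.185]
```

View pics/g_side.png

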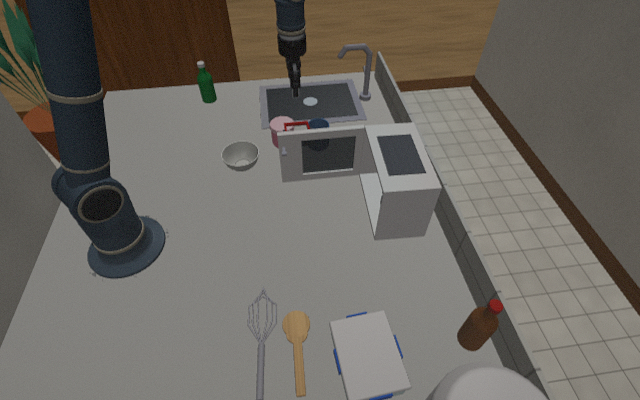

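The door stands at about 1.5 rad, the bar is back at its rest height (top at about 0.185 m), and the gripper is clear, so I'm handing in.

```bash
python3 -c "
from plant import robot
print(robot.close_job())"
```

```text
the job is handed in; nothing more can be done
None
```

The steriliser door stands open at about 1.5 rad, with the paddle let go and back at rest, the bystanders seen undisturbed and the arm clear; the job is handed in, but no verdict was returned.

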